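Dispense the fat vial into the bowl

ROBOT

A 6-joint arm with a two-finger parallel gripper is mounted at the origin on the work surface. World frame = base frame: x ahead of the robot, y to its left, z up, the work surface at z = 0. Lengths are in m, angles in rad, forces in N, time in s.
With the tool pointing down it reaches from about 0.35 to 0.85 m from the base axis. Payload 8.1 kg.
Tool frame: the origin (TCP) lies at the centre of the arm's flange, where the gripper is bolted on; the fingertips stand 186 mm ahead of it and the grasp point (between the pads) lies arm.hold_point_z ahead of it (arm.hold_point_z is the distance from the TCP to the grasp point, in m); z points along the fingers, y is the line along which they close (so a half turn about z gives the same grasp; the last joint's range is limited). The gripper opens to 93 mm and grips with 3 to 60 N. Pads are 15 mm wide; open, the fingers measure 128 mm over their backs; the gripper's body (75 mm by 188 mm) begins 65 mm behind the grasp point.
Start: joints at [-1.427, 0.13, 1.488, -0, 1.523, -0.085], TCP at [0.136, -0.584, 0.405] pointing down, gripper open.
Joint ranges: [-2.96, 2.96], [-0.89, 2.26], [0.02, 2.5], [-1.34, 4.48], [0, 2.73], [-2.66, 2.66]. Speed limits (rad/s): [2.39, 2.39, 2.79, 3.14, 3.14, 3.14].

INTERFACE

Orientations are given as a rotation vector (axis times angle).
In Python, from workcell import arm gives the robot as it stands.
- The arm moves only by the tool step_arm, never from a script. Its argument "commands" is a list of rows, each an object with "offset": the shift along the tool's x, y, z in units of 25 mm (1.0 is 25 mm), a list of three; "turn": the turn about the tool's z in units of 5 degrees (1.0 is 5 degrees); "hand": the opening, from -1 (shut) to 1 (fully open), so that 0 is half open. In form: [{"offset": [x, y, z], "turn": turn, "hand": hand}, ...]. A call has 1 to 12 rows; each row shifts and turns the commanded pose from where the row before left it, along the tool's axes as they then stand; what a row does not reach is not made up. A row lasts 1/12 s, in which the tool goes at most 41.7 mm and 7.16 degrees, less where a joint would pass 70% of its speed; a pose out of reach is approached as far as the arm can. A call is refused whole if a number of a shift passes 1 or a number of a turn 1, either way. A call with a gripper value outside its range is refused whole. The fingers move at their own pace and stop on an object; the grip force is fixed at half the most. Time passes only in rows, so rows that do not move let the fingers close. It gives the time, the measured TCP pose, the force, the opening and the grip force at its end, in the units of the state.
- arm.sense(): the state, without advancing time (a new reading comes with each control period).
- arm.grab_frame(name): name is "scene" or "top"; returns (picture, depth): 400x640x3 uint8, red, green, blue; 400x640 float32, m along the optical axis (not along the pixel's ray), 0 where there is no reading.
- arm.camera_params(name): a dict with "camera_matrix" (3x3 intrinsics, pixels), "k1" (the pictures are not rectified: a ray, as slopes to the right and down, at radius r is drawn at 1 + k1 r^2 times it, then the intrinsics apply), "xyz" and "rotation" of the camera in the world. Camera axes: x right, y down, z forward; pixel columns grow to the right and rows downward; lengths in m; the calibration is good to about 2 mm. A picture is of the moment at which its call begins. camera_params takes no time and is no camera call.
- arm.hand_in(): hands the job in; it is judged then, once.
The state is a dict: "time": time; "joint_positions": joint angles; "qd": joint speeds; "tau": joint torques, N m; "tool_pos": TCP position; "ee_rot": TCP orientation; "ft_force": force on the tool from outside, world axes, zero at the start; "ft_torque": the same for the moment, N m; "width": finger opening in m; "grasp_force": force on a finger pad.
Only numpy, scipy, OpenCV 4.12 (cv2) and the standard library are available. Lean on these libraries where they do the work, as an engineer would, in place of code of your own. Each camera call takes 0.05 s, during which the arm holds its last target. There are 200 camera calls.

TASK

Without lifting it, push the steel bowl across the table until it sits under the outlet of the dispenser that holds the fat vial; then press down that dispenser's paddle with the fingertips so that the gate lifts and the vial rolls out into the bowl, and let the paddle come back up so that the gate shuts. Grasp nothing, do not touch the vials, and leave the other dispenser and everything else on the table alone.

Things in the scene. Friction and masses are not known exactly. Their poses are not given: they have to be found in the camera images.
- large_dispenser: fixed steel dispenser holding the fat vial (both dispensers are alike; which is left or right varies). Origin on the table under the lever's pivot; x along the chute to its outlet, away from the robot. Foot plate x -95 to +50 mm, 100 wide; sides 84 wide, up to 126 high. Open-topped chute slopes down 15 deg to a lip at x +75 mm, 55 mm high (underside 50); the vial rolls off at about 0.3 m/s.
- large_drop (a point): point on the table 55 mm beyond the lip of the fat vial's chute: where the centre of a bowl should be to catch the vial; 20 mm off is still good, and the 36 mm high bowl fits under the lip.
- large_lever (a joint): angle of that dispenser's rocking lever, rad: 0 at rest, gate shut; 0.5 at its stop, paddle fully down and gate lifted (a vial gets out from about 0.35). Pivot 118 mm above the table. A spring returns it; the paddle takes about 2 N at first, 6 N at the bottom. Gate: 60 mm wide, 22 mm high bar hung on a stem from the lever's far end, 70 mm beyond the pivot; it rises to 160 mm.
- large_paddle (a point): flat black paddle on the robot's end of the lever, 44 mm along the lever, 56 across, 6 thick; origin at the centre of its upper face, 82 mm from the pivot, 131 mm above the table at rest; x towards the gate, z up. Fully pressed, its centre is about 40 mm lower and it slants 0.5 rad down towards the robot. Only the foot plate lies beneath.
- large_vial: fat capped amber plastic vial with a white cap, 32 mm diameter, 58 mm long, lying across the chute behind the gate; origin at its centre, y along its length.
- small_dispenser: fixed steel dispenser holding the slim vial (both dispensers are alike; which is left or right varies). Origin on the table under the lever's pivot; x along the chute to its outlet, away from the robot. Foot plate x -95 to +50 mm, 100 wide; sides 84 wide, up to 126 high. Open-topped chute slopes down 15 deg to a lip at x +75 mm, 55 mm high (underside 50); the vial rolls off at about 0.3 m/s.
- small_drop (a point): point on the table 55 mm beyond the lip of the slim vial's chute: where the centre of a bowl should be to catch the vial; 20 mm off is still good, and the 36 mm high bowl fits under the lip.
- small_lever (a joint): angle of that dispenser's rocking lever, rad: 0 at rest, gate shut; 0.5 at its stop, paddle fully down and gate lifted (a vial gets out from about 0.35). Pivot 118 mm above the table. A spring returns it; the paddle takes about 2 N at first, 6 N at the bottom. Gate: 60 mm wide, 22 mm high bar hung on a stem from the lever's far end, 70 mm beyond the pivot; it rises to 160 mm.
- small_paddle (a point): flat black paddle on the robot's end of the lever, 44 mm along the lever, 56 across, 6 thick; origin at the centre of its upper face, 82 mm from the pivot, 131 mm above the table at rest; x towards the gate, z up. Fully pressed, its centre is about 40 mm lower and it slants 0.5 rad down towards the robot. Only the foot plate lies beneath.
- small_vial: slim capped amber plastic vial with a white cap, 20 mm diameter, 58 mm long, lying across the chute behind the gate; origin at its centre, y along its length.
- bowl: round open steel bowl, loose, 160 mm across the rim, 136 mm across the foot, 36 mm high, wall 4 mm, 0.15 to 0.4 kg; origin under its centre, on the table. It starts on the far side, between the two outlets.
- jar: bystander, to be left alone: amber glass jar, 48 mm across, 60 mm tall; origin under its centre
- tape_roll: bystander, to be left alone: pale ring-shaped roll, 56 mm across, 25 mm tall, lying flat; origin under its centre
- bottle: bystander, to be left alone: white bottle, 60 mm across, 160 mm tall; origin under its centre
- flask: bystander, to be left alone: clear bottle, 52 mm across, 120 mm tall; origin under its centre
- cup: bystander, to be left alone: small white cup, 56 mm across, 45 mm tall; origin under its centre
- forceps: bystander, to be left alone: steel forceps lying flat, 140 mm long, 9 mm high; origin on the table near the middle
- carton: bystander, to be left alone: cardboard carton 70 x 120 x 50 mm; origin under its centre
Mind the look-alikes: they are no part of the job. What is shaped like the small_dispenser but pink is not meant.

How it is judged:
By the outcome, as a careful person would: the job done as asked, in the order asked, and still so for the second after the job is handed in, with the robot touching nothing.
It also fails if it takes over 54 s, if anything falls off the work surface, if the arm or the gripper's body presses on something with over 40 N, if the wrist force passes 120 N, or if a joint passes its speed limit or range.

## Working session

There is one attempt and no reset: what is moved stays moved. The work goes in short steps, Python scripts to look and compute and a tool call to move; the robot and the scene stay as the last step left them, time stands still between calls to the robot, and variables do not carry over. Pictures are saved under pics/ and viewed, at most 10 in all, crops included, and the job is handed in when it is done.

Besides the shell and the picture viewer there is one more tool, called after "Emit:" by a JSON object that holds its "method" and its "body", one argument or row to a line. step_arm: Moves the arm, as the interface text tells. Its arguments: {"type":"object","properties":{"commands":{"type":"array"}},"required":["commands"]}

```bash
mkdir -p pics
cat > h.py <<'E'
import numpy as np,cv2
from workcell import arm
def ray(n,u,v):
    p=arm.camera_params(n);K=np.array(p["camera_matrix"]);x=(u-K[0,2])/K[0,0];y=(v-K[1,2])/K[1,1]
    k=p["k1"];a,b=x,y
    for _ in range(10):
        s=1+k*(a*a+b*b);a,b=x/s,y/s
    R=np.array(p["rotation"])
    if R.shape!=(3,3):R=cv2.Rodrigues(R.ravel())[0]
    return np.array(p["xyz"]),R@np.array([a,b,1.])
def onz(n,u,v,z):
    c,d=ray(n,u,v);return c+d*(z-c[2])/d[2]
def dep(n,u,v,D):
    c,d=ray(n,u,v);return c+d*D[int(v),int(u)]
E
python3 - <<'E'
from h import *
for n in("top","scene"):
    p,d=arm.grab_frame(n);cv2.imwrite(f"pics/{n}0.png",p[...,::-1]);np.save(n+"0.npy",d);print(arm.camera_params(n))
print(arm.sense(),arm.hold_point_z)
E
```

```text
{'camera_matrix': array([[405.42140239,   0.        , 324.21088526],
       [  0.        , 405.42140239, 205.30112574],
       [  0.        ,   0.        ,   1.        ]]), 'k1': -0.09331008571388592, 'xyz': array([ 0.33485079, -0.07999107,  1.20310972]), 'rotation': array([-2.14666459,  2.16011503, -0.14564643])}
{'camera_matrix': array([[373.44333344,   0.        , 318.79880053],
       [  0.        , 373.44333344, 201.79099292],
       [  0.        ,   0.        ,   1.        ]]), 'k1': -0.014511564068793299, 'xyz': array([1.02721404, 0.10508575, 0.91868687]), 'rotation': array([-1.58314628, -2.20126061,  0.66542913])}
{'time': 0.1, 'joint_positions': array([-1.42739997e+00,  1.31072096e-01,  1.48914985e+00,  2.05520803e-05,
        1.52298763e+00, -8.53989550e-02]), 'qd': array([ 0.00110239, -0.00144675, -0.00311243,  0.00101569, -0.00035442,
        0.00047124]), 'tau': array([ 6.45379369e-04, -5.61344719e+01, -4.93098342e+01,  7.71530997e-02,
        2.91447993e-02, -8.06269441e-05]), 'tool_pos': array([ 0.13608035, -0.58416071,  0.40381146]), 'ee_rot': array([-3.11945224e+00, -3.58421355e-01,  4.13893923e-05]), 'ft_force': array([-0.2195365 , -0.65386619, -0.96573258]), 'ft_torque': array([ 0.00739497,  0.04515658, -0.01296657]), 'grasp_force': 0.0, 'width': 0.09310884559692457} 0.1673
```

View pics/top0.png

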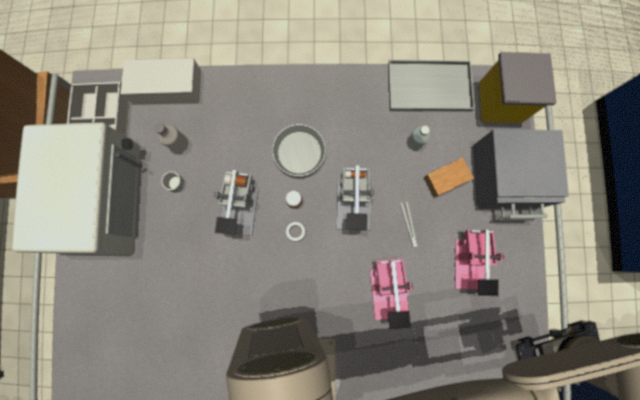

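View pics/scene0.png

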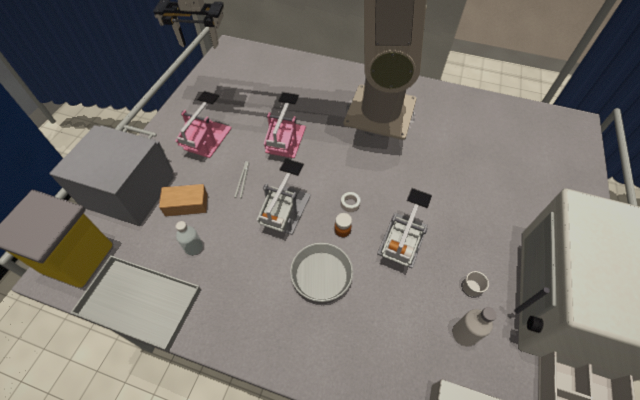

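The picture shows two steel dispensers, at top (236,200) and (356,197), with the bowl between them at (299,150). The pink ones at (390,290) and (478,260) are look-alikes. I'll enlarge a crop to tell the vials apart and measure in the same step.

Run:
```python
from h import *
s=cv2.imread("pics/scene0.png");t=cv2.imread("pics/top0.png")
a=cv2.resize(s[180:280,250:440],(760,400),interpolation=cv2.INTER_CUBIC)
b=cv2.resize(t[160:240,205:395],(760,320),interpolation=cv2.INTER_CUBIC)[:200*1]
cv2.imwrite("pics/crop0.png",np.vstack([a,b]))
D={"top":np.load("top0.npy"),"scene":np.load("scene0.npy")}
# black paddles
for n,im in(("top",t),("scene",s)):
    m=(im.max(2)<45).astype(np.uint8)
    N,L,S,C=cv2.connectedComponentsWithStats(m)
    for i in range(1,N):
        if 80<S[i,4]<900:
            r=cv2.minAreaRect(np.argwhere(L==i)[:,::-1].astype(np.float32))
            print(n,C[i].round(1),S[i,4],np.round(r[1],1),round(r[2]),"xyz@.131",onz(n,*C[i],.131).round(3),"depth",dep(n,*C[i],D[n]).round(3))
# height map from top depth, orange vials
for n,im in(("top",t),("scene",s)):
    h=cv2.cvtColor(im,cv2.COLOR_BGR2HSV);m=cv2.inRange(h,(3,140,60),(20,255,255))
    N,L,S,C=cv2.connectedComponentsWithStats(m)
    for i in range(1,N):
        if 10<S[i,4]<3000:print("amber",n,C[i].round(1),S[i],dep(n,*C[i],D[n]).round(3))
# bowl rim via depth: points with z .028-.045 in neighbourhood
d=D["top"];P=[]
for v in range(118,185):
    for u in range(265,335):
        p=dep("top",u,v,d)
        if .027<p[2]<.05:P.append(p)
P=np.array(P);(c,r)=cv2.minEnclosingCircle(P[:,:2].astype(np.float32));print("bowl",c,r,len(P),P[:,2].max())
```

```text
top [484.3 151.8] 169 [19. 26.] 0 xyz@.131 [ 0.625 -0.526  0.131] depth [ 0.635 -0.542  0.093]
top [487.7 202.3] 86 [13.  16.9] 81 xyz@.131 [ 0.484 -0.526  0.131] depth [ 0.491 -0.548  0.08 ]
top [487.4 287.4] 248 [13. 18.] 90 xyz@.131 [ 0.256 -0.514  0.131] depth [ 0.256 -0.513  0.132]
top [572.2 334. ] 481 [20.9 47.8] 72 xyz@.131 [ 0.125 -0.747  0.131] depth [ 0.174 -0.591  0.382]
top [629.5 339.6] 183 [ 9. 22.] 90 xyz@.131 [ 0.101 -0.92   0.131] depth [ 0.201 -0.562  0.589]
top [528. 345.] 207 [20.1 27.7] 77 xyz@.131 [ 0.102 -0.62   0.131] depth [ 0.149 -0.512  0.345]
top [293.1 359.3] 254 [14.  39.8] 80 xyz@.131 [0.079 0.    0.131] depth [ 0.21  -0.041  0.68 ]
top [590.5 392.4] 578 [17. 46.] 90 xyz@.131 [-0.034 -0.796  0.131] depth [-0.218 -1.152 -0.402]
scene [24.4 14.9] 637 [64.9 27.5] 53 xyz@.131 [ 0.06  -1.411  0.131] depth [-0.106 -1.671 -0.004]
scene [51.4 12.4] 195 [48.3 11.9] 56 xyz@.131 [ 0.013 -1.322  0.131] depth [-0.146 -1.546  0.007]
scene [68.  10.4] 156 [33.8 11.3] 59 xyz@.131 [-0.02  -1.27   0.131] depth [-0.165 -1.461  0.021]
scene [189.9  13.1] 579 [68.4 22.9] 4
[... 2569 characters left out ...]
]
amber scene [264.5 214.6] [263 213   4   4  11] [ 0.572 -0.191  0.077]
amber scene [273.8 217.2] [271 216   6   4  17] [ 0.572 -0.165  0.078]
amber scene [342.1 231.2] [335 225  16  12 106] [0.532 0.014 0.036]
amber scene [393.5 245.1] [389 240  10  11  69] [0.561 0.152 0.094]
amber scene [403.2 249.4] [401 246   6   8  25] [0.564 0.177 0.093]Traceback (most recent call last):
  File "<stdin>", line 25, in <module>
  File "h.py", line 14, in dep
    c,d=ray(n,u,v);return c+d*D[int(v),int(u)]
        ~~~^^^^^^^
  File "h.py", line 4, in ray
    p=arm.camera_params(n);K=np.array(p["camera_matrix"]);x=(u-K[0,2])/K[0,0];y=(v-K[1,2])/K[1,1]
ValueError: time passes only in moves, steps and waits
```

View pics/crop0.png

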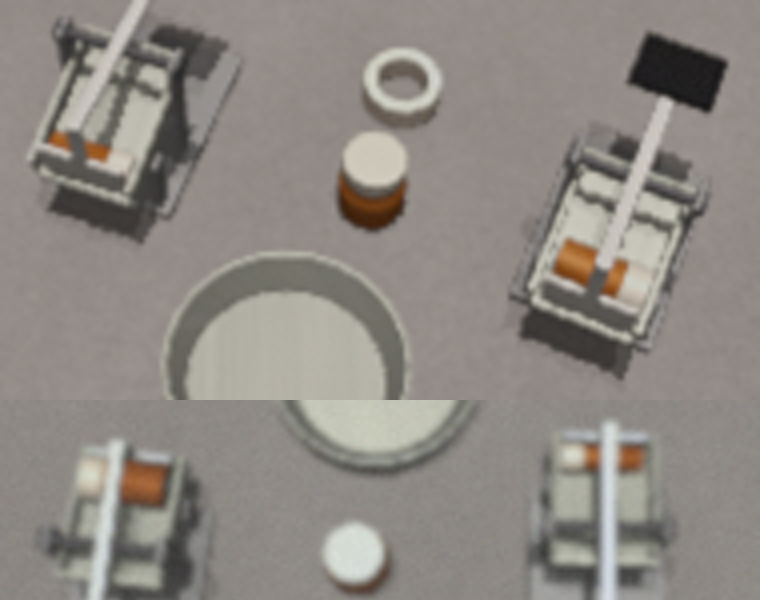

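The dispenser at top (236,200), scene (403,240), holds the thick vial. The crop shows it clearly fatter, and its top sits at z 0.096 against 0.080 at the other one, (356,197). So the target is the left dispenser. Next I need the bowl position and the dispenser's axis.

```bash
sed -i 's/    p=arm.camera_params(n);K=/    p=cp(n);K=/; s/^def ray/import functools\ncp=functools.lru_cache(None)(arm.camera_params)\ndef ray/' h.py
python3 - <<'E'
from h import *
t=cv2.imread("pics/top0.png");s=cv2.imread("pics/scene0.png")
d=np.load("top0.npy");ds=np.load("scene0.npy")
P=np.array([p for v in range(118,185) for u in range(265,335) for p in [dep("top",u,v,d)] if .027<p[2]<.05])
c,r=cv2.minEnclosingCircle(P[:,:2].astype(np.float32));print("bowl top",c,r,len(P))
P=np.array([p for v in range(235,315) for u in range(280,365) for p in [dep("scene",u,v,ds)] if .03<p[2]<.05])
P=P[np.hypot(P[:,0]-c[0],P[:,1]-c[1])<.11]
c,r=cv2.minEnclosingCircle(P[:,:2].astype(np.float32));print("bowl scene",c,r,len(P))
def lever(n,im,D,x0,x1,y0,y1):
    pts=np.array([[u,v,*dep(n,u,v,D)] for v in range(y0,y1) for u in range(x0,x1)])
    q=pts[(pts[:,4]>.112)&(pts[:,4]<.16)]; bw=np.array([im[int(a[1]),int(a[0])].max() for a in q])
    w=q[bw>150]; k=q[bw<60]
    f=cv2.fitLine(w[:,2:4].astype(np.float32),cv2.DIST_HUBER,0,.01,.01).ravel()
    f=f if f[0]>0 else np.r_[-f[:2],f[2:]]
    print(n,"dir",f[:2],"yaw",np.arctan2(f[1],f[0]),"pt",f[2:],"ext",((w[:,2:4]-f[2:])@f[:2]).min(),((w[:,2:4]-f[2:])@f[:2]).max(),len(w),"z",w[:,4].mean())
    # table coordinates of paddle
    rr=cv2.minAreaRect(k[:,2:4].astype(np.float32)); print(" paddle",rr,k[:,2:5].mean(0),len(k))
lever("top",t,d,205,262,165,240); lever("scene",s,ds,375,440,180,275)
# bystanders heights near path
for nm,n,u,v in(("cup","top",172,181),("bottle","top",172,142),("jar","top",293,199),("tape","top",296,231)):print(nm,dep(n,u,v,d).round(3))
E
```

```text
bowl top (0.6590136885643005, -0.007339286617934704) 0.08020125329494476 416
bowl scene (0.6568280458450317, -0.004416255280375481) 0.08027923852205276 428
top dir [ 0.99325055 -0.11598867] yaw -0.11625033 pt [0.5133315  0.17070223] ext -0.06497556405116081 0.06566911334777842 194 z 0.1258801854265128
 paddle ((0.4274293780326843, 0.17880848050117493), (0.04891888052225113, 0.03024292178452015), 86.97378540039062) [0.4289176  0.18377724 0.13177432] 34
scene dir [ 0.9930359  -0.11781187] yaw -0.118086115 pt [0.5140114  0.17264545] ext -0.06889546119910174 0.06385109452889216 187 z 0.12567492034956904
 paddle ((0.42630040645599365, 0.18357118964195251), (0.05232065171003342, 0.04306742176413536), 82.30083465576172) [0.42746237 0.18359631 0.13167174] 271
cup [0.572 0.379 0.009]
bottle [0.667 0.349 0.102]
jar [0.507 0.006 0.059]
tape [0.419 0.001 0.004]
```

Fat-vial dispenser: yaw -0.117, origin about (0.509, 0.173), so the drop point is about (0.638, 0.158). The lever length and the 131 mm paddle height both match the description. The bowl is at (0.658, -0.006) with a radius of 80 mm, also as described. I'll push it from its -y side with two half-open fingers. First, the transit at height.

Emit:
{"method": "step_arm", "body": {
  "commands": [
    {"offset":[1,-0.55,0],"turn":0,"hand":0.4},
    {"offset":[1,-0.55,0],"turn":0,"hand":0.4},
    {"offset":[1,-0.55,0],"turn":0,"hand":0.4},
    {"offset":[1,-0.55,0],"turn":0,"hand":0.4},
    {"offset":[1,-0.55,0],"turn":0,"hand":0.4},
    {"offset":[1,-0.55,0],"turn":0,"hand":0.4},
    {"offset":[1,-0.55,0],"turn":0,"hand":0.4},
    {"offset":[1,-0.55,0],"turn":0,"hand":0.4},
    {"offset":[1,-0.55,0],"turn":0,"hand":0.4},
    {"offset":[1,-0.55,0],"turn":0,"hand":0.4},
    {"offset":[1,-0.55,0],"turn":0,"hand":0.4},
    {"offset":[1,-0.55,0],"turn":0,"hand":0.4}
  ]
}}

```text
time: 1.1
tool_pos: [0.3916, -0.3544, 0.4043]
ee_rot: [-3.12, -0.358, 0.001]
ft_force: [-0.3, -0.2, -0.2]
width: 0.0651
grasp_force: 0.0
```

Emit:
{"method": "step_arm", "body": {
  "commands": [
    {"offset":[1,-0.55,0],"turn":0,"hand":0.4},
    {"offset":[1,-0.55,0],"turn":0,"hand":0.4},
    {"offset":[1,-0.55,0],"turn":0,"hand":0.4},
    {"offset":[1,-0.55,0],"turn":0,"hand":0.4},
    {"offset":[1,-0.55,0],"turn":0,"hand":0.4},
    {"offset":[1,-0.55,0],"turn":0,"hand":0.4},
    {"offset":[1,-0.55,0],"turn":0,"hand":0.4},
    {"offset":[1,-0.55,0],"turn":0,"hand":0.4},
    {"offset":[1,-0.55,0],"turn":0,"hand":0.4},
    {"offset":[1,-0.55,0],"turn":0,"hand":0.4},
    {"offset":[1,-0.55,0],"turn":0,"hand":0.4},
    {"offset":[1,-0.55,0],"turn":0,"hand":0.4}
  ]
}}

```text
time: 2.1
tool_pos: [0.6464, -0.1257, 0.404]
ee_rot: [-3.121, -0.359, 0.002]
ft_force: [-0.6, -0.5, -0.4]
width: 0.065
grasp_force: 0.0
```

Emit:
{"method": "step_arm", "body": {
  "commands": [
    {"offset":[0.9,-0.5,0],"turn":0,"hand":0.4},
    {"offset":[0.9,-0.5,0],"turn":0,"hand":0.4},
    {"offset":[0,0,0],"turn":-1,"hand":0.4},
    {"offset":[0,0,0],"turn":-1,"hand":0.4},
    {"offset":[0,0,0],"turn":-1,"hand":0.4},
    {"offset":[0,0,0],"turn":-1,"hand":0.4},
    {"offset":[0,0,0],"turn":-1,"hand":0.4},
    {"offset":[0,0,0],"turn":-1,"hand":0.4},
    {"offset":[0,0,0],"turn":-1,"hand":0.4},
    {"offset":[0,0,0],"turn":-1,"hand":0.4},
    {"offset":[0,0,0],"turn":-1,"hand":0.4},
    {"offset":[0,0,0],"turn":-1,"hand":0.4}
  ]
}}

```text
time: 3.1
tool_pos: [0.6837, -0.0923, 0.404]
ee_rot: [-2.673, -1.649, 0.001]
ft_force: [-0.2, 0.5, -0.4]
width: 0.0652
grasp_force: 0.0
```

Emit:
{"method": "step_arm", "body": {
  "commands": [
    {"offset":[0,0,0],"turn":-1,"hand":0.4},
    {"offset":[0,0,0],"turn":-1,"hand":0.4},
    {"offset":[0,0,0],"turn":-1,"hand":0.4},
    {"offset":[0,0,0],"turn":-1,"hand":0.4},
    {"offset":[0,0,0],"turn":-1,"hand":0.4},
    {"offset":[0,0,0],"turn":-1,"hand":0.4},
    {"offset":[0,0,0],"turn":-1,"hand":0.4},
    {"offset":[0,0,0],"turn":-1,"hand":0.4},
    {"offset":[0,0,0],"turn":-0.8,"hand":0.4},
    {"offset":[0,0,0],"turn":0,"hand":0.4}
  ]
}}

```text
time: 3.93
tool_pos: [0.6837, -0.0923, 0.404]
ee_rot: [-1.861, -2.529, 0.001]
ft_force: [-0.0, 0.2, 0.1]
width: 0.0651
grasp_force: 0.0
```

Emit:
{"method": "step_arm", "body": {
  "commands": [
    {"offset":[-0.15,0,1],"turn":0,"hand":0.4},
    {"offset":[0,0,1],"turn":0,"hand":0.4},
    {"offset":[0,0,1],"turn":0,"hand":0.4},
    {"offset":[0,0,1],"turn":0,"hand":0.4},
    {"offset":[0,0,1],"turn":0,"hand":0.4},
    {"offset":[0,0,1],"turn":0,"hand":0.4},
    {"offset":[0,0,0.8],"turn":0,"hand":0.4},
    {"offset":[0,0,0.6],"turn":0,"hand":0.4},
    {"offset":[0,0,0.5],"turn":0,"hand":0.4},
    {"offset":[0,0,0],"turn":0,"hand":0.4}
  ]
}}

```text
time: 4.77
tool_pos: [0.6836, -0.0957, 0.2037]
ee_rot: [-1.865, -2.523, 0.003]
ft_force: [0.2, 0.1, -0.5]
width: 0.0649
grasp_force: 0.0
```

Run:
```python
from h import *
p,d=arm.grab_frame("scene");cv2.imwrite("pics/s1.png",cv2.resize(p[150:330,230:470,::-1],(800,600)))
```

```text
(no output)
```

View pics/s1.png

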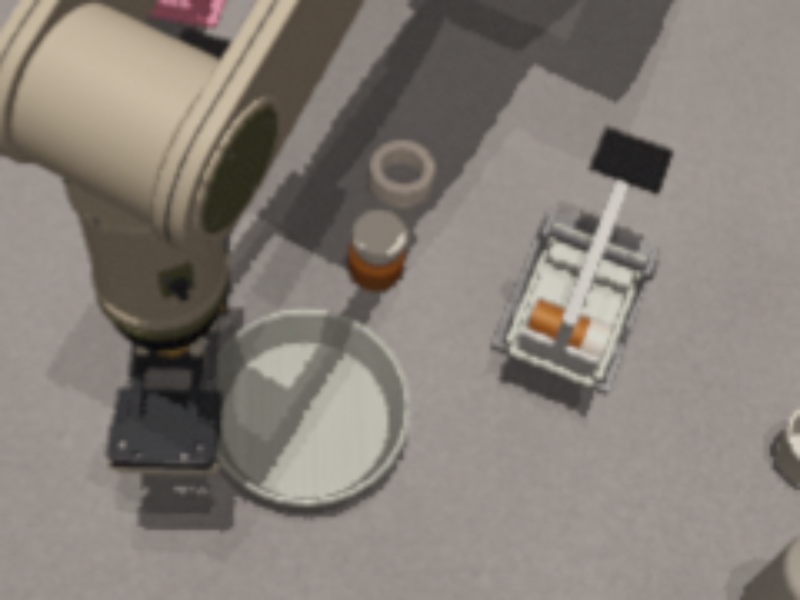

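The gripper stands beside the bowl's near-side rim (crop 220,400) without touching it. Now I push, slowly, and stop a little short so I can check.

Emit:
{"method": "step_arm", "body": {
  "commands": [
    {"offset":[0.3,0,0],"turn":0,"hand":0.4},
    {"offset":[0.3,0.07,0],"turn":0,"hand":0.4},
    {"offset":[0.3,0.06,0],"turn":0,"hand":0.4},
    {"offset":[0.3,0.06,0],"turn":0,"hand":0.4},
    {"offset":[0.3,0.06,0],"turn":0,"hand":0.4},
    {"offset":[0.3,0.06,0],"turn":0,"hand":0.4},
    {"offset":[0.3,0.06,0],"turn":0,"hand":0.4},
    {"offset":[0.3,0.06,0],"turn":0,"hand":0.4},
    {"offset":[0.3,0.06,0],"turn":0,"hand":0.4},
    {"offset":[0.3,0.06,0],"turn":0,"hand":0.4},
    {"offset":[0.3,0.06,0],"turn":0,"hand":0.4},
    {"offset":[0.3,0.06,0],"turn":0,"hand":0.4}
  ]
}}

```text
time: 5.82
tool_pos: [0.6743, -0.0042, 0.2072]
ee_rot: [-1.866, -2.527, 0.0]
ft_force: [-0.3, -3.3, 3.1]
width: 0.0651
grasp_force: 1.7
```

Emit:
{"method": "step_arm", "body": {
  "commands": [
    {"offset":[0.3,0.06,0],"turn":0,"hand":0.4},
    {"offset":[0.3,0.06,0],"turn":0,"hand":0.4},
    {"offset":[0.3,0.06,0],"turn":0,"hand":0.4},
    {"offset":[0.3,0.06,0],"turn":0,"hand":0.4},
    {"offset":[0.3,0.06,0],"turn":0,"hand":0.4},
    {"offset":[0.3,0.06,0],"turn":0,"hand":0.4},
    {"offset":[0.3,0.06,0],"turn":0,"hand":0.4},
    {"offset":[0.3,0.06,0],"turn":0,"hand":0.4},
    {"offset":[0.2,0.04,0],"turn":0,"hand":0.4},
    {"offset":[0.1,0.02,0],"turn":0,"hand":0.4},
    {"offset":[0,0,0],"turn":0,"hand":0.4}
  ]
}}

```text
time: 6.73
tool_pos: [0.6673, 0.0644, 0.207]
ee_rot: [-1.865, -2.527, -0.0]
ft_force: [-0.6, -0.0, 1.2]
width: 0.0649
grasp_force: 0.3
```

```bash
cat > bowl.py <<'E'
from h import *
import sys
from scipy.optimize import least_squares
p,ds=arm.grab_frame("scene");cv2.imwrite(sys.argv[1],cv2.resize(p[150:330,230:470,::-1],(800,600)))
P=np.array([q for v in range(225,330) for u in range(270,450) if ds[v,u]>0 for q in [dep("scene",u,v,ds)] if .031<q[2]<.042 and q[0]>.55 and q[1]>-.1 and q[1]<.3])
b=p.astype(int)
f=least_squares(lambda c:np.hypot(P[:,0]-c[0],P[:,1]-c[1])-.078,[.64,.14],loss="soft_l1",f_scale=.003)
res=abs(f.fun);print("bowl",f.x,len(P),"med res",np.median(res)); print(arm.sense()["tool_pos"])
E
python3 bowl.py pics/s2.png
```

```text
bowl [0.6450413  0.13952804] 280 med res 0.0013869663187569548
[0.66724603 0.06404644 0.20692397]
```

View pics/s2.png

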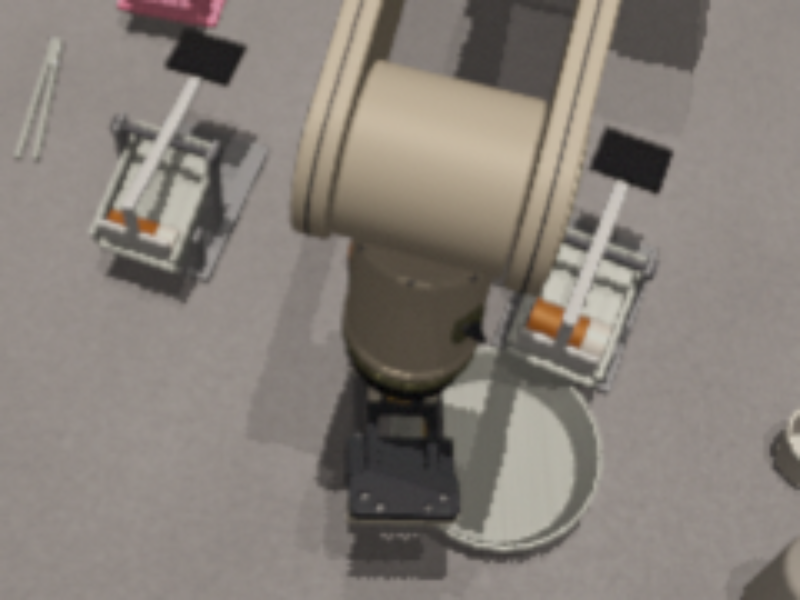

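The bowl is now at (0.645, 0.140), crop (500,460), with its near rim going under the left lip. It still needs about 20 mm along tool x. I'll push that, back off and lift.

Emit:
{"method": "step_arm", "body": {
  "commands": [
    {"offset":[0.2,0,0],"turn":0,"hand":0.4},
    {"offset":[0.2,0,0],"turn":0,"hand":0.4},
    {"offset":[0.2,0,0],"turn":0,"hand":0.4},
    {"offset":[0.2,0,0],"turn":0,"hand":0.4},
    {"offset":[0,0,0],"turn":0,"hand":0.4},
    {"offset":[0,0,0],"turn":0,"hand":0.4},
    {"offset":[-0.4,0,0],"turn":0,"hand":0.4},
    {"offset":[-0.6,0,0],"turn":0,"hand":0.4},
    {"offset":[-0.6,0,-0.3],"turn":0,"hand":0.4},
    {"offset":[0,0,-1],"turn":0,"hand":0.4},
    {"offset":[0,0,-1],"turn":0,"hand":0.4}
  ]
}}

```text
time: 7.7
tool_pos: [0.6732, 0.0413, 0.2641]
ee_rot: [-1.868, -2.523, 0.004]
ft_force: [1.6, 0.1, 0.6]
width: 0.0652
grasp_force: 0.0
```

Emit:
{"method": "step_arm", "body": {
  "commands": [
    {"offset":[0,0,-1],"turn":0,"hand":0},
    {"offset":[0,0,-1],"turn":0,"hand":-1},
    {"offset":[0,0,-1],"turn":0,"hand":-1},
    {"offset":[0,0,-1],"turn":0,"hand":-1},
    {"offset":[0,0,-1],"turn":0,"hand":-1},
    {"offset":[0,0,-0.8],"turn":0,"hand":-1},
    {"offset":[0,0,0],"turn":0,"hand":-1}
  ]
}}

```text
time: 8.28
tool_pos: [0.6746, 0.0423, 0.417]
ee_rot: [1.864, 2.519, 0.008]
ft_force: [1.0, -0.4, 2.0]
width: 0.0232
grasp_force: 0.0
```

```bash
python3 bowl.py pics/s3.png
```

```text
bowl [0.63820568 0.16012355] 317 med res 0.001320745727700287
[0.67432796 0.04249116 0.41418554]
```

The bowl sits at (0.638, 0.160), 2 mm from the drop point. Next I shut the fingers and go above the paddle, turning so the gripper lies across the lever.

Emit:
{"method": "step_arm", "body": {
  "commands": [
    {"offset":[0.93,-0.88,0],"turn":0,"hand":-1},
    {"offset":[0.93,-0.88,0],"turn":0,"hand":-1},
    {"offset":[0.93,-0.88,0],"turn":0,"hand":-1},
    {"offset":[0.93,-0.88,0],"turn":0,"hand":-1},
    {"offset":[0.93,-0.88,0],"turn":0,"hand":-1},
    {"offset":[0.93,-0.88,0],"turn":0,"hand":-1},
    {"offset":[0.93,-0.88,0],"turn":0,"hand":-1},
    {"offset":[0.93,-0.88,0],"turn":0,"hand":-1},
    {"offset":[0.93,-0.88,0],"turn":0,"hand":-1},
    {"offset":[0,0,0],"turn":0,"hand":-1}
  ]
}}

```text
time: 9.17
tool_pos: [0.4193, 0.1873, 0.4085]
ee_rot: [-1.863, -2.526, 0.002]
ft_force: [-1.1, -0.2, 0.3]
width: 0.0005
grasp_force: 0.0
```

Emit:
{"method": "step_arm", "body": {
  "commands": [
    {"offset":[0,0,0],"turn":-1,"hand":-1},
    {"offset":[0,0,0],"turn":-1,"hand":-1},
    {"offset":[0,0,0],"turn":-1,"hand":-1},
    {"offset":[0,0,0],"turn":-1,"hand":-1},
    {"offset":[0,0,0],"turn":-1,"hand":-1},
    {"offset":[0,0,0],"turn":-1,"hand":-1},
    {"offset":[0,0,0],"turn":-1,"hand":-1},
    {"offset":[0,0,0],"turn":-1,"hand":-1},
    {"offset":[0,0,0],"turn":-1,"hand":-1},
    {"offset":[0,0,0],"turn":-1,"hand":-1},
    {"offset":[0,0,0],"turn":-1,"hand":-1},
    {"offset":[0,0,0],"turn":-1,"hand":-1}
  ]
}}

```text
time: 10.17
tool_pos: [0.423, 0.1852, 0.4087]
ee_rot: [-0.347, -3.121, 0.001]
ft_force: [0.4, 0.2, 0.0]
width: 0.0005
grasp_force: 0.0
```

Emit:
{"method": "step_arm", "body": {
  "commands": [
    {"offset":[0,0,0.4],"turn":-1,"hand":-1},
    {"offset":[0,0,0.6],"turn":-0.2,"hand":-1},
    {"offset":[0,0,0.6],"turn":0,"hand":-1},
    {"offset":[0,0,0.6],"turn":0,"hand":-1},
    {"offset":[0,0,0],"turn":0,"hand":-1},
    {"offset":[0,0,0],"turn":0,"hand":-1}
  ]
}}

```text
time: 10.67
tool_pos: [0.4225, 0.1853, 0.3534]
ee_rot: [-0.19, -3.133, 0.002]
ft_force: [0.3, 0.0, 0.1]
width: 0.0002
grasp_force: 0.0
```

Run:
```python
from h import *
p,d=arm.grab_frame("scene");cv2.imwrite("pics/s4.png",cv2.resize(p[120:300,290:530,::-1],(800,600)))
s=arm.sense();print(s["tool_pos"],s["ft_force"],s["width"],cv2.Rodrigues(s["ee_rot"])[0][:,0])
```

```text
[0.42281113 0.1855487  0.3545809 ] [0.43556899 0.25166844 1.08852987] 0.0007405266900732013 [-9.92675265e-01  1.20809418e-01  9.50573024e-04]
```

View pics/s4.png

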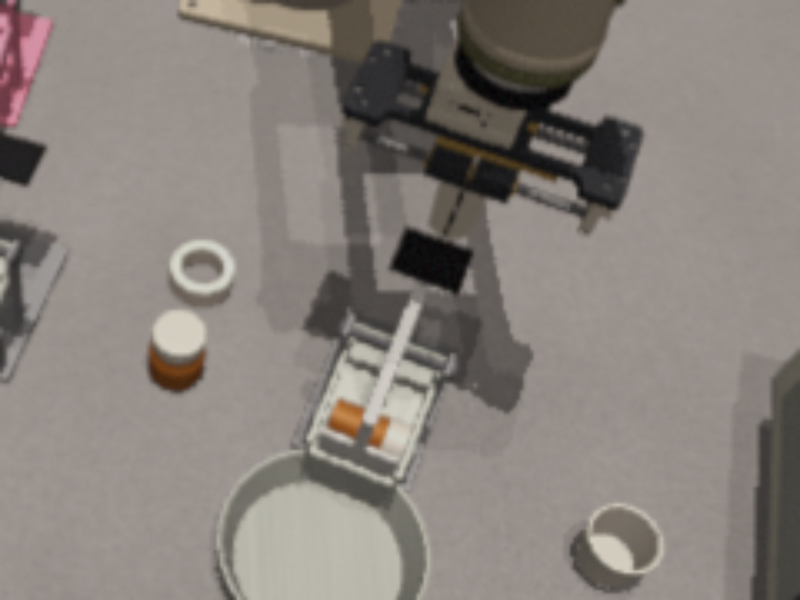

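The fingers are shut, their tips (crop 455,230) right above the paddle (432,260), and the bowl (320,540) is under the lip. Pressing.

Emit:
{"method": "step_arm", "body": {
  "commands": [
    {"offset":[0,-0.1,0.5],"turn":0,"hand":-1},
    {"offset":[0,0,0.5],"turn":0,"hand":-1},
    {"offset":[0,0,0.3],"turn":0,"hand":-1},
    {"offset":[0,0,0.3],"turn":0,"hand":-1},
    {"offset":[0,0,0.3],"turn":0,"hand":-1},
    {"offset":[0,0,0.3],"turn":0,"hand":-1},
    {"offset":[0,0,0.3],"turn":0,"hand":-1},
    {"offset":[0,0,0.3],"turn":0,"hand":-1},
    {"offset":[0,0,0.15],"turn":0,"hand":-1},
    {"offset":[0,0,0],"turn":0,"hand":-1},
    {"offset":[0,0,0],"turn":0,"hand":-1}
  ]
}}

```text
time: 11.63
tool_pos: [0.4224, 0.1838, 0.2812]
ee_rot: [0.189, 3.136, 0.0]
ft_force: [-2.4, -1.3, 4.5]
width: 0.0003
grasp_force: 2.3
```

Run:
```python
from h import *
p,d=arm.grab_frame("scene");cv2.imwrite("pics/s5.png",cv2.resize(p[120:300,290:530,::-1],(800,600)))
s=arm.sense();print(s["tool_pos"],s["ft_force"])
```

```text
[0.42233349 0.18380104 0.28128555] [-0.97346945  0.22993658  4.33055639]
```

View pics/s5.png

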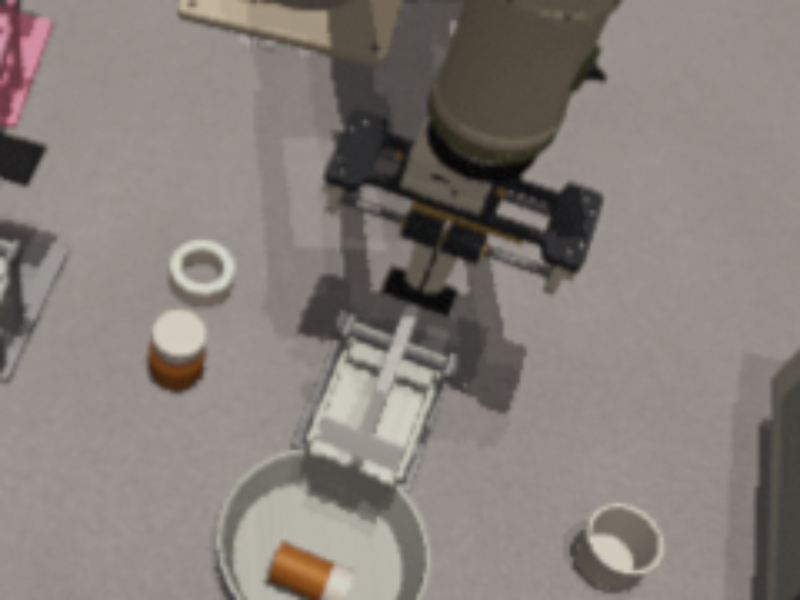

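The vial has rolled out into the bowl (crop 310,570), and the chute is empty. I'll release the paddle by moving straight up.

Emit:
{"method": "step_arm", "body": {
  "commands": [
    {"offset":[0,0,-0.3],"turn":0,"hand":-1},
    {"offset":[0,0,-0.3],"turn":0,"hand":-1},
    {"offset":[0,0,-0.4],"turn":0,"hand":-1},
    {"offset":[0,0,-0.4],"turn":0,"hand":-1},
    {"offset":[0,0,-0.5],"turn":0,"hand":-1},
    {"offset":[0,0,-0.8],"turn":0,"hand":-1},
    {"offset":[0,0,-1],"turn":0,"hand":-1},
    {"offset":[0,0,-1],"turn":0,"hand":-1},
    {"offset":[0,0,-0.5],"turn":0,"hand":-1},
    {"offset":[0,0,0],"turn":0,"hand":-1},
    {"offset":[0,0,0],"turn":0,"hand":-1},
    {"offset":[0,0,0],"turn":0,"hand":-1}
  ]
}}

```text
time: 12.68
tool_pos: [0.422, 0.1835, 0.4096]
ee_rot: [-0.189, -3.134, 0.001]
ft_force: [-0.4, -0.7, -1.2]
width: 0.0004
grasp_force: 0.0
```

Run:
```python
from h import *
p,d=arm.grab_frame("scene");cv2.imwrite("pics/s6.png",cv2.resize(p[120:300,290:530,::-1],(800,600)))
s=arm.sense();print(s["tool_pos"],s["ft_force"])
```

```text
[0.42188581 0.18351398 0.4091403 ] [-0.85351935  0.05610442 -0.67222793]
```

View pics/s6.png

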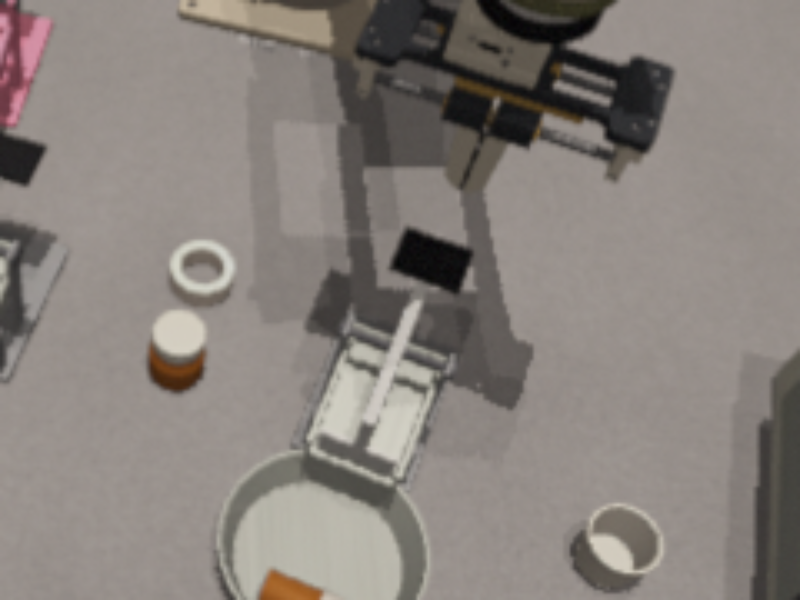

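The paddle is back up (432,260) and the gate is shut. The vial has rolled on inside the bowl, so I'll let it settle and check once more.

Emit:
{"method": "step_arm", "body": {
  "commands": [
    {"offset":[0,0,0],"turn":0,"hand":-1},
    {"offset":[0,0,0],"turn":0,"hand":-1},
    {"offset":[0,0,0],"turn":0,"hand":-1},
    {"offset":[0,0,0],"turn":0,"hand":-1},
    {"offset":[0,0,0],"turn":0,"hand":-1},
    {"offset":[0,0,0],"turn":0,"hand":-1},
    {"offset":[0,0,0],"turn":0,"hand":-1},
    {"offset":[0,0,0],"turn":0,"hand":-1},
    {"offset":[0,0,0],"turn":0,"hand":-1},
    {"offset":[0,0,0],"turn":0,"hand":-1},
    {"offset":[0,0,0],"turn":0,"hand":-1},
    {"offset":[0,0,0],"turn":0,"hand":-1}
  ]
}}

```text
time: 13.73
tool_pos: [0.4222, 0.1837, 0.411]
ee_rot: [0.189, 3.136, 0.0]
ft_force: [0.4, 0.5, -0.3]
width: 0.0007
grasp_force: 0.0
```

```bash
python3 bowl.py pics/s7.png
python3 - <<'E'
import cv2
i=cv2.imread("pics/s7.png");cv2.imwrite("pics/s7c.png",i[200:,350:])
E
```

```text
bowl [0.61822678 0.16243554] 574 med res 0.01157277507264591
[0.42224119 0.18366647 0.41102066]
```

View pics/s7c.png

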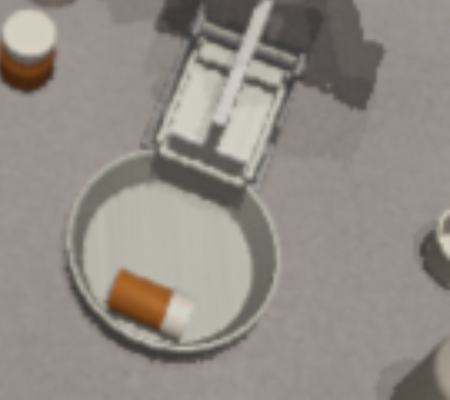

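The vial lies in the bowl (crop 150,300). The bowl is under the lip, the gate is shut and the arm is clear. The last bowl fit is off only because it picked up vial points.

```bash
python3 -c "
from workcell import arm
print(arm.hand_in())"
```

```text
the job is handed in; nothing more can be done
None
```

The job is done and handed in: the bowl is under the fat-vial dispenser's outlet with the vial in it, the paddle is back up with the gate shut, and the arm is clear, about 14 s in.

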